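Set up the rapid-test station

TASK

Lay the three test cards along the middle of the steel tray as a shingled row: the purple one flat with its end close up against the blue stop, the green one overlapping the purple by about a third of a card length with its far end resting on the tray, and the orange one overlapping the green in the same way. Lay the timer face up in the middle of the kit box's top, and stand the dropper bottle on the table midway between the tube rack and the kit box, in line with them. Set things down rather than dropping them, and leave the yellow tub and the pen alone.

Things in the scene. Friction and masses are not known exactly. Their poses are not given: they have to be found in the camera images.
- card_purple: Purple test card: flat white plastic cassette with a purple top face (white window and round well on it), 80 x 40 x 7 mm, 30 g; origin at the centre of its underside, x along the 80 mm length, z up. Either way round is fine. Loose, starts flat on the table
- card_green: Green test card: flat white plastic cassette with a green top face (white window and round well on it), 80 x 40 x 7 mm, 30 g; origin at the centre of its underside, x along the 80 mm length, z up. Either way round is fine. Loose, starts flat on the table
- card_orange: Orange test card: flat white plastic cassette with an orange top face (white window and round well on it), 80 x 40 x 7 mm, 30 g; origin at the centre of its underside, x along the 80 mm length, z up. Either way round is fine. Loose, starts flat on the table
- dropper: dropper bottle, white with a blue band and a blue cap, standing; body 26 mm across up to 36 mm high, cap 18 mm across narrowing from 44 mm up, 58 mm tall overall, about 35 g; origin at the centre of its underside, z up. Loose, starts on the table
- timer: lab timer, flat black square block 56 x 56 x 18 mm with a grey display and three small buttons on its upper face, about 80 g; origin at the centre of its underside, sides along x and y, z up to the face. Loose, starts face up on the table
- tray: open steel tray, fixed, 250 x 130 mm; floor's upper face 4 mm above the table, clear floor 241 x 122 mm; steel rim 12 mm above the table on both long sides and far end, blue stop 20 mm above the table across the other short end. Origin at the centre of its underside; x along the length, away from the stop (stop's inner face at x = -120 mm), y across, z up
- rack: tube rack, fixed: grey block 70 (x) x 90 (y) x 45 mm holding purple-capped blood tubes whose caps reach 85 mm above the table; origin at the centre of its underside. It stands beside the kit box, in a row along y with it, left or right of it, with a free gap of about 90 to 115 mm between them
- kit_box: closed cardboard kit box with a green band, fixed, 70 (x) x 90 (y) x 50 mm, flat top 50 mm above the table with a tape strip; origin at the centre of its underside, z up
- tub: yellow sharps tub with an orange lid, 110 mm across, 114 mm tall, loose bystander; origin at the centre of its underside
- pen: black marker pen lying flat, 135 x 10 x 11 mm, loose bystander; origin at the centre of its underside, x along the pen

How it is judged:
By the outcome, as a careful person would: the job done as asked, in the order asked, and still so for the second after the job is handed in, with the robot touching nothing.
It also fails if it takes over 128 s, if anything falls off the work surface, if the arm or the gripper's body presses on something with over 40 N, if the wrist force passes 120 N, or if a joint passes its speed limit or range.

ROBOT

A 6-joint arm with a two-finger parallel gripper is mounted at the origin on the work surface. World frame = base frame: x ahead of the robot, y to its left, z up, the work surface at z = 0. Lengths are in mm, angles in rad, forces in N, time in s.
With the tool pointing down it reaches from about 300 to 775 mm from the base axis. Payload 14.6 kg.
Tool frame: the origin (TCP) lies midway between the tips of the shut fingers; the grasp point (between the pads) lies behind it (manip.grip_depth is the z of the grasp point in the tool frame, in mm); z points along the fingers, y is the line along which they close (so a half turn about z gives the same grasp; the last joint's range is limited). The gripper opens to 94 mm and grips with 3 to 60 N. Pads are 16 mm wide; open, the fingers measure 119 mm over their backs; the gripper's body (75 mm by 177 mm) begins 78 mm behind the grasp point.
Start: joints at [1.068, 0.3, 1.521, -0, 1.321, -0.067], TCP at [232.171, 498.584, 205.446] pointing down, gripper open.
Joint ranges: [-3.03, 3.03], [-0.79, 2.21], [0.23, 2.52], [-1.04, 4.18], [0, 3.07], [-2.55, 2.55]. Speed limits (rad/s): [2.22, 2.22, 2.57, 3.14, 3.14, 3.14].

INTERFACE

Orientations are given as [roll, pitch, yaw] about the fixed x, y, z axes, in that order (R = Rz(yaw) Ry(pitch) Rx(roll)).
In Python, from cell import manip gives the robot as it stands.
- The arm moves only by the shell command python3 nudge.py 'ROWS' [OPENING] [FORCE]. ROWS is a JSON list of rows, 1 to 5 of them, each of 6 numbers: dx, dy, dz in mm, then a rotation vector rx, ry, rz in rad; each row is the pose to reach, as a shift and turn from the pose commanded when the command began, along the tool's axes at that moment; what a row does not reach only later rows make up. A row lasts 1/10 s, in which the tool goes at most 50 mm and 0.15 rad, less where a joint would pass 70% of its speed; a pose out of reach is approached as far as the arm can. OPENING is the finger opening in mm, set as the command begins (- or left out keeps the last). The fingers move at their own pace and stop on an object; FORCE is the grip in N (left out, the last holds). Time passes only in rows, so rows that do not move let the fingers close. It prints the time, the measured TCP pose, the force, the opening and the grip force at its end. Input that does not fit is refused with a message, and nothing moves.
- manip.read_state(): the state, without advancing time (a new reading comes with each control period).
- manip.camera(name): name is "side" or "top" or "wrist"; returns (picture, depth): 384x512x3 uint8, red, green, blue; 384x512 float32, mm along the optical axis (not along the pixel's ray), 0 where there is no reading.
- manip.camera_info(name): a dict with "K" (3x3 intrinsics, pixels), "rvec" (rotation vector, rad) and "tvec" (3), from world to camera coordinates, as OpenCV has them; the wrist camera has in their place "mount" (4x4, takes a point from camera to tool coordinates, whose origin is the TCP and whose axes are the flange's). Camera axes: x right, y down, z forward; pixel columns grow to the right and rows downward; lengths in mm; the calibration is good to about 2 mm. The wrist camera is an equidistant fisheye: a pixel r from the principal point sees the ray r / f radians off the axis. A picture is of the moment at which its call begins: read the wrist's pose just before it. camera_info takes no time and is no camera call.
- manip.sign_off(): hands the job in; it is judged then, once.
The state is a dict: "clock": time; "joints": joint angles; "qd": joint speeds; "effort": joint torques, N m; "eef_pos": TCP position; "eef_rot": TCP orientation; "wrist_force": force on the tool from outside, world axes, zero at the start; "moment": the same for the moment, N m; "finger_gap": finger opening in mm; "finger_force": force on a finger pad.
Only numpy, scipy, OpenCV 4.12 (cv2) and the standard library are available. Lean on these libraries where they do the work, as an engineer would, in place of code of your own. Each camera call takes 0.05 s, during which the arm holds its last target. There are 200 camera calls.

## Working session

There is one attempt and no reset: what is moved stays moved. The work goes in short steps, Python scripts to look and compute and a shell command to move; the robot and the scene stay as the last step left them, time stands still between calls to the robot, and variables do not carry over. Pictures are saved under pics/ and viewed, at most 14 in all, crops included, and the job is handed in when it is done.

```bash
ls; mkdir -p pics
python3 - <<'E'
from cell import manip
import cv2
print(manip.read_state(), manip.grip_depth)
for n in("top","side"):
    p,d=manip.camera(n); cv2.imwrite(f"pics/{n}0.png",p[...,::-1]); import numpy as np; np.save(f"pics/{n}0d.npy",d); print(manip.camera_info(n))
print(manip.camera_info("wrist"))
E
```

```text
cell.py
nudge.py
pics
{'clock': 0.0, 'joints': array([ 1.06837462e+00,  3.00461400e-01,  1.52157929e+00,  9.90481619e-06,
        1.32071519e+00, -6.65932451e-02]), 'qd': array([-2.76623255e-05,  1.18570446e-05,  1.09953637e-03, -6.21113451e-04,
        1.91886764e-03, -2.10160148e-03]), 'effort': array([ 2.69125208e-03, -5.31788313e+01, -3.52749753e+01,  7.09518464e-02,
        2.42085446e-02, -1.11345917e-04]), 'eef_pos': array([232.05732253, 498.35395129, 204.89241382]), 'eef_rot': array([-3.14043265e+00, -8.69782493e-05,  2.70576169e+00]), 'wrist_force': array([-0.87641552,  0.854318  ,  0.06615678]), 'moment': array([-0.09346479,  0.03604213,  0.01226704]), 'finger_force': 0.0, 'finger_gap': 94.08164456826229} -18.8
{'K': array([[453.94327715,   0.        , 247.25330381],
       [  0.        , 453.94327715, 199.22505021],
       [  0.        ,   0.        ,   1.        ]]), 'rvec': array([ 2.13990016, -2.11587145,  0.1747256 ]), 'tvec': array([ -94.94253233,  610.78624532, 1324.58467046])}
{'K': array([[360.23288899,   0.        , 258.87824962],
       [  0.        , 360.23288899, 191.79263831],
       [  0.        ,   0.        ,   1.        ]]), 'rvec': array([ 2.15637532, -0.46629912,  0.21910672]), 'tvec': array([-603.58996893,  153.58985143,  771.79941133])}
{'K': array([[297.31863964,   0.        , 256.21344184],
       [  0.        , 297.31863964, 193.21225115],
       [  0.        ,   0.        ,   1.        ]]), 'mount': array([[-6.10851004e-04, -9.64278042e-01, -2.64891457e-01,
         7.68713487e+01],
       [ 9.99997501e-01, -1.15868229e-03,  1.91188657e-03,
         4.30696539e-01],
       [-2.15051527e-03, -2.64889627e-01,  9.64276341e-01,
        -1.77942485e+02],
       [ 0.00000000e+00,  0.00000000e+00,  0.00000000e+00,
         1.00000000e+00]])}
```

View pics/top0.png

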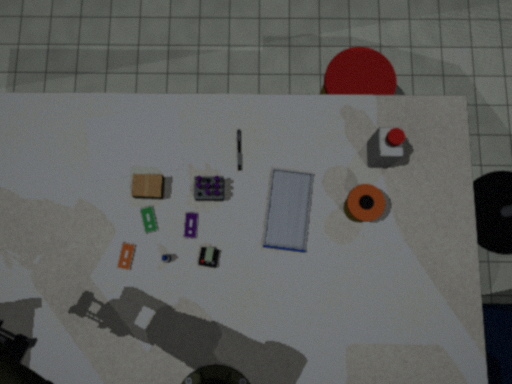

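View pics/side0.png

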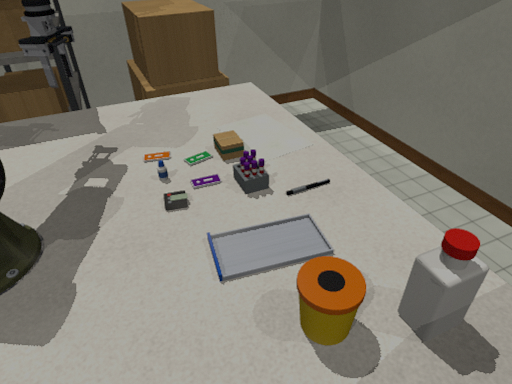

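The top view shows (in pixels) kit box (148,186), rack (209,188), green (149,219), purple (191,225), orange (127,256), dropper (168,258), timer (208,256), tray (289,210) with its stop at the near end, pen (240,150) and tub (365,203). The side view agrees. Next I'll rectify the wrist camera image for precise poses.

```bash
cat > h.py <<'E'
from cell import manip
import numpy as np, cv2
from scipy.spatial.transform import Rotation as Ro
def grab(name):
    s=manip.read_state(); p,d=manip.camera(name); i=manip.camera_info(name)
    return dict(p=p,d=d,K=i["K"],name=name,s=s,i=i)
def proj(g,P):
    P=np.asarray(P,float).reshape(-1,3)
    if g["name"]!="wrist": return cv2.projectPoints(P,g["i"]["rvec"],g["i"]["tvec"],g["K"],None)[0][:,0]
    R=Ro.from_euler("xyz",g["s"]["eef_rot"]).as_matrix(); M=g["i"]["mount"]
    T=(P-g["s"]["eef_pos"])@R; C=(T-M[:3,3])@M[:3,:3]
    r=np.hypot(C[:,0],C[:,1]); th=np.arctan2(r,C[:,2])
    return (C[:,:2]/r[:,None]*th[:,None])*g["K"][0,0]+g["K"][:2,2]
def ortho(g,x0,x1,y0,y1,z,s=1.0):
    # picture of plane z: rows go from x1 down to x0, columns from y1 down to y0, s mm per pixel
    X,Y=np.meshgrid(np.arange(x1,x0,-s),np.arange(y1,y0,-s),indexing="ij")
    uv=proj(g,np.stack([X,Y,np.full_like(X,z)],-1)).astype(np.float32).reshape(X.shape+(2,))
    return cv2.remap(g["p"],uv[...,0],uv[...,1],cv2.INTER_LINEAR)
HUE=dict(purple=(125,150),green=(45,85),orange=(5,18),blue=(100,122))
def blobs(im,x1,y1,s,col,amin=300,smin=90,vmin=30):
    hsv=cv2.cvtColor(im,cv2.COLOR_RGB2HSV); a,b=HUE[col]
    m=cv2.inRange(hsv,(a,smin,vmin),(b,255,255)); m=cv2.morphologyEx(m,cv2.MORPH_CLOSE,np.ones((5,5)))
    for c in cv2.findContours(m,cv2.RETR_EXTERNAL,cv2.CHAIN_APPROX_NONE)[0]:
        A=cv2.contourArea(c)*s*s
        if A<amin: continue
        B=cv2.boxPoints(cv2.minAreaRect(c)); W=np.c_[x1-B[:,1]*s,y1-B[:,0]*s]
        e=W[1]-W[0]; f=W[2]-W[1]; L=e if np.hypot(*e)>np.hypot(*f) else f
        print(col,"A",round(A),"c",W.mean(0).round(1),"size",sorted([np.hypot(*e).round(1),np.hypot(*f).round(1)]),"long yaw",round(np.arctan2(L[1],L[0])%np.pi,3))
E
cat > look.py <<'E'
import sys; from h import *
g=grab("wrist"); n=sys.argv[1]; b=[float(v) for v in sys.argv[2:7]]; s=float(sys.argv[7])
im=ortho(g,*b,s); cv2.imwrite(f"pics/{n}.png",im[...,::-1]); print(g["s"]["clock"],g["s"]["eef_pos"].round(1),g["s"]["eef_rot"].round(3))
for c in HUE: blobs(im,b[1],b[3],s,c)
E
python3 look.py w0 150 650 -250 420 7 1
python3 - <<'E'
from h import *
g=grab("top"); im=ortho(g,200,700,-450,400,7,1); 
for c in HUE: blobs(im,700,400,1,c,smin=60)
E
```

```text
0.1 [232.1 498.4 205. ] [-3.141 -0.     2.706]
orange A 2579 c [438.3 287. ] size [np.float32(36.7), np.float32(77.1)] long yaw 2.969
purple A 2658 c [537.7  87.7] size [np.float32(37.2), np.float32(77.2)] long yaw 3.093
purple A 623 c [654.   39.5] size [np.float32(21.0), np.float32(42.0)] long yaw 0.0
purple A 930 c [663.5  10.5] size [np.float32(21.0), np.float32(61.0)] long yaw 0.0
purple A 531 c [674.5  67. ] size [np.float32(20.0), np.float32(39.0)] long yaw 0.0
green A 2734 c [554.  219.5] size [np.float32(38.4), np.float32(77.6)] long yaw 0.275
orange A 2916 c [439.4 283.9] size [np.float32(39.6), np.float32(78.7)] long yaw 2.966
orange A 4630 c [ 614.  -421.5] size [np.float32(55.0), np.float32(120.0)] long yaw 0.0
orange A 6770 c [661.5 228. ] size [np.float32(77.0), np.float32(100.0)] long yaw 1.571
blue A 1131 c [ 469. -202.] size [np.float32(10.5), np.float32(131.2)] long yaw 1.458
```

View pics/w0.png

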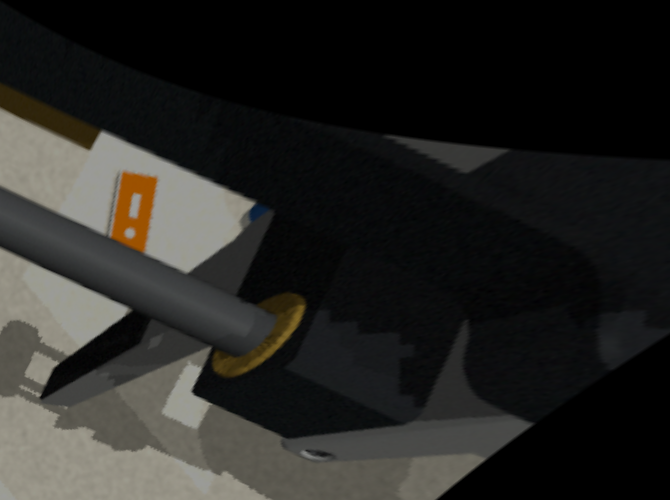

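```bash
cat > go.py <<'E'
# prints the shift and turn (tool axes) from the measured pose to x y z yaw [tilt about the tool's y axis]
import sys; from h import *
v=[float(a) for a in sys.argv[1:]]; s=manip.read_state(); R=Ro.from_euler("xyz",s["eef_rot"])
T=Ro.from_euler("xyz",[np.pi,0,v[3]])*Ro.from_rotvec([0,v[4] if len(v)>4 else 0,0])
print("need",R.inv().apply(np.array(v[:3])-s["eef_pos"]).round(1),(R.inv()*T).as_rotvec().round(3),"clock",s["clock"],"F",s["wrist_force"].round(1))
E
python3 nudge.py '[[-40, -22, -14, 0, 0, -0.07], [-80, -44, -28, 0, 0, -0.14], [-120, -66, -42, 0, 0, -0.21], [-160, -90, -56, 0, 0, -0.28], [-200, -112, -70, 0, 0, -0.36]]' 94
python3 go.py 460 130 330 3.1416
```

```text
clock: 0.7
eef_pos: [366.8, 310.9, 276.0]
eef_rot: [3.142, 0.0, 3.069]
wrist_force: [0.3, 0.1, 0.0]
finger_gap: 93.6
finger_force: 0.0
need [-106.1 -173.7  -54. ] [ 0.     0.    -0.073] clock 0.7 F [0.3 0.1 0. ]
```

```bash
python3 nudge.py '[[-25, -40, -12, 0, 0, -0.03], [-50, -80, -25, 0, 0, -0.06], [-75, -120, -38, 0, 0, -0.073], [-100, -160, -50, 0, 0, -0.073], [-106, -174, -54, 0, 0, -0.073]]'
python3 nudge.py '[[0, 0, 0, 0, 0, 0], [0, 0, 0, 0, 0, 0]]'
python3 look.py w1 300 800 -280 370 7 1
```

```text
clock: 1.2
eef_pos: [460.1, 128.0, 330.3]
eef_rot: [-3.141, 0.001, 3.136]
wrist_force: [-0.6, 0.4, 0.1]
finger_gap: 93.9
finger_force: 0.0
clock: 1.4
eef_pos: [458.5, 131.4, 329.1]
eef_rot: [3.142, -0.001, 3.138]
wrist_force: [-0.8, 0.9, -0.5]
finger_gap: 93.8
finger_force: 0.0
1.4 [458.5 131.4 329.1] [ 3.142e+00 -1.000e-03  3.138e+00]
purple A 2490 c [537.9  89.8] size [np.float32(35.0), np.float32(75.0)] long yaw 3.096
purple A 782 c [681.5  16.9] size [np.float32(21.4), np.float32(49.1)] long yaw 0.04
purple A 750 c [706.  48.] size [np.float32(20.0), np.float32(52.0)] long yaw 0.0
purple A 1142 c [695.  -13.7] size [np.float32(21.7), np.float32(76.0)] long yaw 0.021
green A 2547 c [554.3 221.9] size [np.float32(35.6), np.float32(75.6)] long yaw 0.261
green A 431 c [630.8 225.5] size [np.float32(6.7), np.float32(89.1)] long yaw 1.545
orange A 2672 c [439.9 286.3] size [np.float32(36.8), np.float32(76.8)] long yaw 2.964
orange A 468 c [621.7 223.5] size [np.float32(7.8), np.float32(87.2)] long yaw 1.544
blue A 1292 c [ 468.2 -200.8] size [np.float32(11.3), np.float32(141.4)] long yaw 1.452
```

View pics/w1.png

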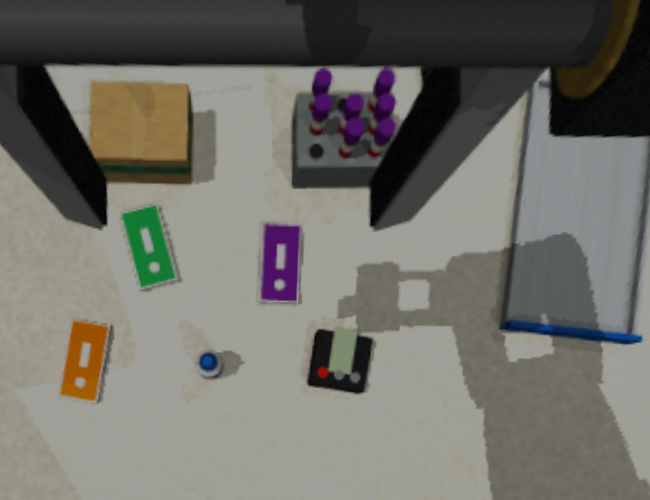

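The rectified view shows the cards, timer (340,360), dropper (208,365), box, rack and the tray stop clearly. Next I'll use depth for the block-shaped things.

```bash
cat >> h.py <<'E'
def cloud(g):
    H,W=g["d"].shape; u,v=np.meshgrid(np.arange(W),np.arange(H)); q=(np.dstack([u,v])-g["K"][:2,2])/g["K"][0,0]
    if g["name"]!="wrist":
        C=np.dstack([q*g["d"][...,None],g["d"]]); R=cv2.Rodrigues(g["i"]["rvec"])[0]; return (C-np.ravel(g["i"]["tvec"]))@R
    th=np.hypot(q[...,0],q[...,1])+1e-9; C=np.dstack([q/th[...,None]*np.tan(th)[...,None]*g["d"][...,None],g["d"]])
    M=g["i"]["mount"]; R=Ro.from_euler("xyz",g["s"]["eef_rot"]).as_matrix()
    return (C@M[:3,:3].T+M[:3,3])@R.T+g["s"]["eef_pos"]
def rect(P,name=""):
    r=cv2.minAreaRect(P[:,:2].astype(np.float32)); print(name,len(P),"c",np.round(r[0],1),"size",np.round(r[1],1),"ang",round(np.deg2rad(r[2]),3),"z",np.median(P[:,2]).round(1),"mn/mx",np.percentile(P[:,:2],[1,99],axis=0).round(1).tolist())
E
python3 - <<'E'
from h import *
def sel(P,x0,x1,y0,y1,z0,z1):
    P=P.reshape(-1,3); return P[(P[:,0]>x0)&(P[:,0]<x1)&(P[:,1]>y0)&(P[:,1]<y1)&(P[:,2]>z0)&(P[:,2]<z1)]
for n in("wrist","top"):
    g=grab(n); P=cloud(g); F=np.where(g["d"][...,None]>0,P,np.nan)
    print(n,"floor z",np.median(sel(P,440,520,150,250,-20,20)[:,2]).round(2))
    for a in [("timer",400,480,-20,80,12,26),("dropper",400,480,120,200,20,65),("box",600,760,150,310,44,58),("rack",600,760,-60,110,39,52),("caps",600,760,-60,110,75,95),("stop",430,510,-290,-120,16,26),("rim",430,760,-290,-90,8,15.5)]:
        s=sel(F,*a[1:])
        if len(s)>5: rect(s,a[0])
    if n=="wrist":
        im=ortho(g,400,480,-20,90,18,.5)
        m=cv2.inRange(cv2.cvtColor(im,cv2.COLOR_RGB2GRAY),0,45); m=cv2.morphologyEx(m,cv2.MORPH_CLOSE,np.ones((25,25)))
        c=max(cv2.findContours(m,0,1)[0],key=cv2.contourArea); r=cv2.minAreaRect(c); print("timer img",480-r[0][1]*.5,90-r[0][0]*.5,np.array(r[1])*.5,-np.deg2rad(r[2]))
        im=ortho(g,400,500,-290,-120,20,.5); blobs(im,500,-120,.5,"blue")
        im=ortho(g,400,480,120,200,50,.5); blobs(im,480,200,.5,"blue",100)
    else:
        for z,w in((50,(640,760,150,310)),(45,(600,760,-60,110))):
            pass
E
```

```text
wrist floor z -0.96
timer 1086 c [440.1  31.4] size [56.7 59.9] ang 1.427 z 16.7 mn/mx [[410.1, 3.5], [468.6, 60.1]]
dropper 206 c [433.1 159.8] size [23.6 25. ] ang 1.274 z 38.7 mn/mx [[421.0, 148.6], [444.9, 171.0]]
box 1696 c [654.3 223.4] size [90.7 71. ] ang 1.547 z 49.2 mn/mx [[619.3, 179.0], [688.9, 267.0]]
rack 988 c [649.4  33.7] size [71.2 89.5] ang 0.031 z 43.9 mn/mx [[614.4, -6.0], [684.0, 78.1]]
caps 523 c [649.   33.1] size [57.4 69.4] ang 0.015 z 83.3 mn/mx [[621.3, -0.2], [677.0, 66.9]]
stop 181 c [ 467.4 -199.2] size [131.5   7.3] ang 1.454 z 18.2 mn/mx [[458.9, -261.0], [476.9, -134.2]]
rim 491 c [ 588.7 -212.3] size [132.7 251.4] ang 1.454 z 10.2 mn/mx [[458.6, -282.8], [717.4, -133.9]]
timer img 437.6526565551758 32.85945510864258 [56.23022461 55.16764069] -0.16336615759067621
blue A 1297 c [ 466.  -191.8] size [np.float32(11.1), np.float32(139.0)] long yaw 1.452
blue A 195 c [433.6 159.4] size [np.float32(15.6), np.float32(15.9)] long yaw 2.356
top floor z -0.77
timer 331 c [439.5  28.5] size [55.6 59.6] ang 1.409 z 17.4 mn/mx [[408.1, -0.3], [468.4, 57.1]]
dropper 64 c [432.2 157.2] size [24.5 23.4] ang 1.404 z 40.6 mn/mx [[420.7, 144.5], [443.3, 167.0]]
box 647 c [653.7 220.3] size [91.5 70.2] ang 1.564 z 49.2 mn/mx [[619.1, 175.9], [688.0, 264.3]]
rack 436 c [647.8  31.5] size [69.1 89.7] ang 0.022 z 44.2 mn/mx [[615.2, -13.4], [682.2, 74.7]]
caps 163 c [648.  31.] size [56.4 68.8] ang 0.018 z 83.0 mn/mx [[620.6, -3.2], [675.8, 65.3]]
stop 73 c [ 467.8 -202.3] size [ 24.6 128.6] ang 0.059 z 20.2 mn/mx [[459.0, -265.1], [478.5, -137.5]]
rim 430 c [ 600.8 -207.4] size [167.  302.7] ang 1.395 z 10.1 mn/mx [[459.6, -287.4], [716.8, -140.6]]
```

```bash
python3 go.py 537.9 89.8 60 3.096
```

```text
need [-79.8 -42.2 269.1] [ 0.    -0.     0.044] clock 1.55 F [1.1 0.3 0.5]
```

```bash
python3 nudge.py '[[-14, -7, 45, 0, 0, 0.01], [-28, -14, 90, 0, 0, 0.02], [-42, -21, 135, 0, 0, 0.03], [-56, -28, 180, 0, 0, 0.04], [-68, -35, 225, 0, 0, 0.044]]' 64 | head -3
python3 nudge.py '[[-12, -7, 44, 0, 0, 0], [-12, -7, 44, 0, 0, 0], [-12, -7, 44, 0, 0, 0], [-12, -7, 44, 0, 0, 0]]'
python3 look.py w2 460 620 20 160 7 0.5; python3 go.py 537.9 89.8 2 3.096
```

```text
clock: 2.05
eef_pos: [526.7, 96.6, 102.6]
eef_rot: [3.142, 0.0, 3.096]
clock: 2.45
eef_pos: [539.0, 89.2, 63.0]
eef_rot: [3.141, 0.003, 3.096]
wrist_force: [0.0, -0.1, 0.4]
finger_gap: 64.6
finger_force: 0.0
2.45 [539.   89.2  63. ] [3.141e+00 3.000e-03 3.096e+00]
purple A 2603 c [537.4  89.5] size [np.float32(35.5), np.float32(75.4)] long yaw 3.091
need [ 1.5  0.6 61.1] [ 0.001  0.004 -0.   ] clock 2.5 F [-0.2 -0.9 -0.2]
```

```bash
python3 nudge.py '[[1.5, 0.5, 25, 0, 0, 0], [1.5, 0.5, 45, 0, 0, 0], [1.5, 0.5, 56, 0, 0, 0], [1.5, 0.5, 60, 0, 0, 0], [1.5, 0.5, 60, 0, 0, 0]]' | sed -n 2,4p
python3 nudge.py '[[0, 0, 0, 0, 0, 0], [0, 0, 0, 0, 0, 0], [0, 0, 0, 0, 0, 0], [0, 0, 0, 0, 0, 0], [0, 0, 0, 0, 0, 0]]' 30 15
```

```text
eef_pos: [537.2, 89.1, 1.2]
eef_rot: [3.141, 0.001, 3.095]
wrist_force: [-0.6, -0.5, 0.5]
clock: 3.5
eef_pos: [537.0, 89.0, 0.9]
eef_rot: [3.141, 0.001, 3.095]
wrist_force: [-1.7, 0.4, 4.8]
finger_gap: 39.9
finger_force: 15.0
```

```bash
python3 nudge.py '[[0, 0, -20, 0, 0, 0], [0, 0, -60, 0, 0, 0]]' | head -2
python3 go.py 513.2 -203.4 60 3.025
```

```text
clock: 3.7
eef_pos: [535.1, 88.7, 58.7]
need [   8.2 -292.8   -1. ] [-0.001 -0.005  0.07 ] clock 3.7 F [ 0.   0.1 -0.1]
```

```bash
python3 nudge.py '[[1, -45, -1, 0, 0, 0.01], [2, -90, -1, 0, 0, 0.02], [4, -135, -1, 0, 0, 0.04], [6, -180, -1, 0, 0, 0.05], [7, -225, -1, 0, 0, 0.07]]' | head -3
python3 nudge.py '[[0.5, -40, 0, 0, 0, 0], [1, -68, 0, 0, 0, 0], [1, -68, 0, 0, 0, 0], [1, -68, 0, 0, 0, 0], [1, -68, 0, 0, 0, 0]]' | head -3
cat > tray.py <<'E'
from h import *
g=grab("wrist"); P=cloud(g); F=np.where(g["d"][...,None]>0,P,np.nan).reshape(-1,3)
f=lambda x0,x1,y0,y1,z0,z1:F[(F[:,0]>x0)&(F[:,0]<x1)&(F[:,1]>y0)&(F[:,1]<y1)&(F[:,2]>z0)&(F[:,2]<z1)]
print(g["s"]["eef_pos"].round(1),g["s"]["eef_rot"].round(3))
s=f(445,485,-290,-120,15,26); rect(s,"stop") if len(s)>5 else 0
s=f(445,740,-300,-90,1,6); print("floor z",np.median(s[:,2]) if len(s) else 0)
im=ortho(g,420,740,-300,-100,20,.5); cv2.imwrite("pics/tray_a.png",im[...,::-1]); blobs(im,740,-100,.5,"blue")
s=f(490,740,-300,-90,9,14); rect(s,"rims")
L=np.array([0.9932,-0.1167]); V=np.array([.1167,.9932]); c=np.array([588.7,-212.3]); l=(s[:,:2]-c); a=l@V; print("rim V med +/-",np.median(a[a>40]),np.median(a[a<-40]),(a>40).sum(),(a<-40).sum())
E
python3 tray.py
```

```text
clock: 4.2
eef_pos: [518.8, -137.2, 61.5]
eef_rot: [-3.142, -0.0, 3.024]
clock: 4.7
eef_pos: [510.4, -202.0, 61.3]
eef_rot: [3.141, -0.0, 3.026]
[ 510.4 -202.    61.3] [ 3.141 -0.     3.026]
stop 1411 c [ 467.3 -198.9] size [129.9   6.5] ang 1.454 z 18.7 mn/mx [[458.2, -262.0], [476.4, -135.9]]
floor z 2.866040703470233
blue A 983 c [ 466.5 -198.8] size [np.float32(8.7), np.float32(129.1)] long yaw 1.452
rims 805 c [ 523.3 -205.3] size [131.   82.3] ang 1.446 z 10.8 mn/mx [[490.7, -273.1], [566.9, -137.1]]
rim V med +/- 61.99629614410041 -63.45586997012699 449 356
```

View pics/tray_a.png

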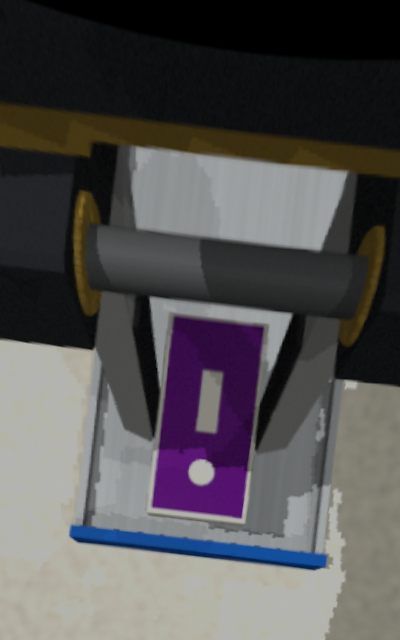

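```bash
python3 nudge.py '[[-2, -1.9, 20, 0, 0, 0], [-2, -1.9, 40, 0, 0, 0], [-2, -1.9, 52, 0, 0, 0], [-2, -1.9, 55, 0, 0, 0], [-2, -1.9, 55, 0, 0, 0]]' | head -4
python3 nudge.py '[[0, 0, 0, 0, 0, 0], [0, 0, 0, 0, 0, 0]]' | head -4;python3 go.py 512.1 -204.1 5.4 3.025
```

```text
clock: 5.25
eef_pos: [512.3, -204.7, 6.5]
eef_rot: [3.142, -0.0, 3.025]
wrist_force: [0.3, -0.5, 0.7]
clock: 5.45
eef_pos: [512.5, -205.2, 7.3]
eef_rot: [-3.141, 0.001, 3.025]
wrist_force: [-0.8, 0.7, 0.2]
need [0.6 1.  1.9] [-0.     0.001 -0.   ] clock 5.45 F [-0.8  0.7  0.2]
```

```bash
python3 nudge.py '[[0, 0.7, 0.6, 0, 0, 0], [0, 0.7, 1.3, 0, 0, 0]]' | sed -n 2,4p
python3 nudge.py '[[0.5, 0, 0, 0, 0, 0], [1, 0, 0, 0, 0, 0], [1, 0, 0, 0, 0, 0]]' | sed -n 2,4p
python3 nudge.py '[[0.5, 0, 0, 0, 0, 0], [1, 0, 0, 0, 0, 0], [1, 0, 0, 0, 0, 0]]' | sed -n 2,4p
```

```text
eef_pos: [512.4, -204.4, 5.5]
eef_rot: [-3.141, 0.001, 3.025]
wrist_force: [0.2, 0.0, -0.0]
eef_pos: [511.1, -204.2, 5.2]
eef_rot: [-3.142, -0.0, 3.025]
wrist_force: [-0.1, 0.3, -1.1]
eef_pos: [510.2, -204.1, 5.2]
eef_rot: [-3.142, 0.0, 3.025]
wrist_force: [0.8, 0.6, 0.6]
```

```bash
for i in 1; do python3 nudge.py '[[0.4, 0, 0, 0, 0, 0], [0.8, 0, 0, 0, 0, 0], [0.8, 0, 0, 0, 0, 0]]' | sed -n 2,4p; done
python3 nudge.py '[[0.3, 0, 0, 0, 0, 0], [0.5, 0, 0, 0, 0, 0], [0.5, 0, 0, 0, 0, 0]]' | sed -n 2,4p
```

```text
eef_pos: [509.7, -204.0, 5.3]
eef_rot: [-3.141, 0.001, 3.025]
wrist_force: [1.4, 0.5, -0.6]
eef_pos: [509.6, -204.1, 5.5]
eef_rot: [-3.141, 0.002, 3.025]
wrist_force: [5.1, 0.8, -0.5]
```

Run:
```python
from h import *
g=grab("wrist"); im=ortho(g,450,490,-240,-160,11,.15); cv2.imwrite("pics/gap1.png",im[...,::-1]); print(g["s"]["eef_pos"])
```

```text
[ 509.62998649 -204.06796571    5.45598809]
```

View pics/gap1.png

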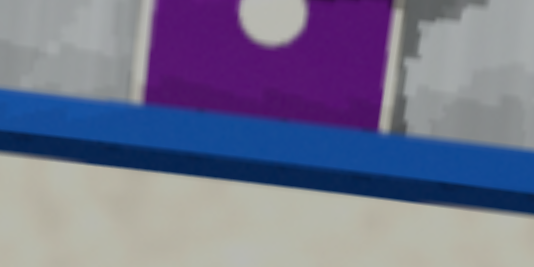

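The card end is against the stop, with a 5 N contact force. I'll back off slightly, lower and release.

```bash
python3 nudge.py '[[-0.5, 0, 0.4, 0, 0, 0], [-0.5, 0, 0.7, 0, 0, 0]]' | sed -n 2,4p
python3 nudge.py '[[0, 0, 0, 0, 0, 0], [0, 0, 0, 0, 0, 0], [0, 0, 0, 0, 0, 0]]' 62 | sed -n 2,5p
python3 nudge.py '[[0, 0, -20, 0, 0, 0], [0, 0, -55, 0, 0, 0], [0, 0, -100, 0, 0, 0], [0, 0, -100, 0, 0, 0]]' | sed -n 1,2p
python3 - <<'E'
from h import *
g=grab("wrist"); im=ortho(g,450,600,-270,-140,11,.5); blobs(im,600,-140,.5,"purple")
E
python3 go.py 554 221.7 60 3.403
```

```text
eef_pos: [509.7, -204.1, 4.9]
eef_rot: [-3.141, 0.001, 3.025]
wrist_force: [0.1, 1.5, 8.6]
eef_pos: [509.2, -204.0, 4.3]
eef_rot: [3.141, -0.001, 3.025]
wrist_force: [-0.7, 0.6, 0.9]
finger_gap: 60.0
clock: 7.8
eef_pos: [511.5, -205.1, 109.8]
purple A 2585 c [ 510.  -203.3] size [np.float32(35.4), np.float32(75.2)] long yaw 3.024
need [  6.6 428.5  46.2] [-0.002  0.004 -0.378] clock 7.85 F [ 0.4 -0.   0.5]
```

```bash
python3 nudge.py '[[1, 45, 0, 0, 0, -0.04], [2, 92, 0, 0, 0, -0.09], [3, 139, 0, 0, 0, -0.14], [4, 186, 0, 0, 0, -0.19], [5, 233, 0, 0, 0, -0.24]]' | sed -n 1,3p
python3 nudge.py '[[0, 48, 9, 0, 0, -0.04], [0, 96, 18, 0, 0, -0.09], [0, 143, 28, 0, 0, -0.138], [0, 180, 40, 0, 0, -0.138], [0, 190, 40, 0, 0, -0.138]]'  | sed -n 1,3p
python3 nudge.py '[[0, 0, 0, 0, 0, 0]]'  | sed -n 1,3p
python3 look.py w3 470 640 150 300 7 0.5;python3 go.py 554 221.7 2 3.403
```

```text
clock: 8.35
eef_pos: [530.8, 29.8, 103.1]
eef_rot: [3.141, -0.002, -3.017]
clock: 8.85
eef_pos: [506.0, 219.0, 61.5]
eef_rot: [-3.141, -0.004, -2.877]
clock: 8.95
eef_pos: [507.4, 217.2, 63.2]
eef_rot: [-3.141, -0.002, -2.878]
8.95 [507.4 217.2  63.2] [-3.141e+00 -2.000e-03 -2.878e+00]
green A 2622 c [553.8 221.5] size [np.float32(35.7), np.float32(75.6)] long yaw 0.266
green A 416 c [636.2 237.5] size [np.float32(7.5), np.float32(75.0)] long yaw 1.571
need [-46.   -6.5  61.7] [-0.    -0.001  0.   ] clock 9.0 F [ 0.1 -0.4  0. ]
```

```bash
python3 nudge.py '[[-23, -3, 10, 0, 0, 0], [-46, -6.5, 25, 0, 0, 0], [-46, -6.5, 40, 0, 0, 0], [-46, -6.5, 40, 0, 0, 0]]' | sed -n 1,3p
python3 go.py 553.8 221.5 2 3.405
```

```text
clock: 9.4
eef_pos: [553.3, 220.3, 22.1]
eef_rot: [-3.141, -0.004, -2.882]
need [-0.9  1.1 20.1] [-0.    -0.004 -0.004] clock 9.4 F [-1.5  0.1  0.2]
```

```bash
python3 nudge.py '[[-0.8, 0.8, 10, 0, 0, 0], [-0.8, 0.8, 17, 0, 0, 0], [-0.8, 0.8, 19.5, 0, 0, 0], [-0.8, 0.8, 19.5, 0, 0, 0]]' | sed -n 1,4p
python3 nudge.py '[[0, 0, 0, 0, 0, 0], [0, 0, 0, 0, 0, 0], [0, 0, 0, 0, 0, 0], [0, 0, 0, 0, 0, 0], [0, 0, 0, 0, 0, 0]]' 30 15
python3 nudge.py '[[0, 0, -15, 0, 0, 0], [0, 0, -60, 0, 0, 0], [0, 0, -70, 0, 0, 0], [0, 0, -70, 0, 0, 0]]' | sed -n 1,2p
python3 go.py 563.3 -210.1 70 3.025
```

```text
clock: 9.8
eef_pos: [554.7, 223.1, 4.8]
eef_rot: [-3.142, -0.0, -2.88]
wrist_force: [0.0, -0.5, -1.1]
clock: 10.3
eef_pos: [555.1, 223.2, 5.2]
eef_rot: [3.142, 0.0, -2.88]
wrist_force: [-0.7, -0.4, 2.9]
finger_gap: 39.3
finger_force: 15.0
clock: 10.7
eef_pos: [556.0, 223.5, 77.6]
need [ 104.9 -420.7    7.1] [0.001 0.004 0.378] clock 10.7 F [0.  0.1 0.2]
```

```bash
python3 nudge.py '[[12, -46, -4, 0, 0, 0.04], [24, -92, -8, 0, 0, 0.09], [36, -138, -8, 0, 0, 0.14], [48, -184, -8, 0, 0, 0.19], [59, -231, -8, 0, 0, 0.24]]' | sed -n 1,3p
python3 go.py 564.5 -210 75 3.025
```

```text
clock: 11.2
eef_pos: [556.7, -17.0, 82.0]
eef_rot: [3.141, -0.002, -3.122]
need [  -4.1 -193.1    6.9] [ 0.    -0.002  0.136] clock 11.2 F [ 0.8 -1.   0. ]
```

```bash
python3 nudge.py '[[-1, -48, 2, 0, 0, 0.04], [-2, -96, 3, 0, 0, 0.08], [-3, -144, 5, 0, 0, 0.12], [-4, -190, 5, 0, 0, 0.136], [-4, -193, 5, 0, 0, 0.136]]' | sed -n 1,3p
python3 nudge.py '[[0, 0, 0, 0, 0.1, 0], [0, 0, 0, 0, 0.132, 0], [0, 0, 0, 0, 0.132, 0]]' | sed -n 1,3p
cat > held.py <<'E'
# where the held card sits in the tool frame: rays onto the plane of its top face (tool z = zt)
import sys; from h import *
col=sys.argv[1]; zt=float(sys.argv[2]); g=grab("wrist"); R=Ro.from_euler("xyz",g["s"]["eef_rot"]).as_matrix()
s=.5; X,Y=np.meshgrid(np.arange(-70,70,s),np.arange(-40,40,s),indexing="ij")
uv=proj(g,np.stack([X,Y,np.full_like(X,zt)],-1).reshape(-1,3)@R.T+g["s"]["eef_pos"]).astype(np.float32).reshape(X.shape+(2,))
im=cv2.remap(g["p"],uv[...,0],uv[...,1],cv2.INTER_LINEAR); cv2.imwrite(f"pics/held_{col}.png",im[...,::-1])
print("x below = -(tool x), y below = -(tool y)"); blobs(im,70,40,s,col)
E
python3 held.py green -1.8;  python3 go.py 564.5 -210 20 3.025 0.132
```

```text
clock: 11.7
eef_pos: [564.7, -212.6, 76.5]
eef_rot: [-3.141, -0.001, 3.022]
clock: 12.0
eef_pos: [565.6, -207.5, 76.5]
eef_rot: [3.141, -0.134, 3.028]
x below = -(tool x), y below = -(tool y)
green A 2625 c [-2.  -0.8] size [np.float32(35.5), np.float32(75.0)] long yaw 0.0
need [-6.8 -2.6 56.3] [ 0.    -0.001  0.003] clock 12.05 F [-0.3  0.9  1. ]
```

```bash
python3 nudge.py '[[-3, -2.6, 20, 0, 0, 0], [-6, -2.6, 40, 0, 0, 0], [-7, -2.6, 54, 0, 0, 0], [-7, -2.6, 56, 0, 0, 0], [-7, -2.6, 56, 0, 0, 0]]' | sed -n 1,3p
python3 nudge.py '[[0, 0, 0, 0, 0, 0], [0, 0, 0, 0, 0, 0]]' | sed -n 2,4p;  python3 go.py 564.5 -210 14.5 3.025 0.132
```

```text
clock: 12.55
eef_pos: [564.9, -210.5, 21.6]
eef_rot: [3.142, -0.132, 3.027]
eef_pos: [565.4, -210.8, 22.5]
eef_rot: [-3.141, -0.13, 3.027]
wrist_force: [1.0, -0.5, -0.5]
need [-0.   0.7  8. ] [-0.001  0.002  0.002] clock 12.75 F [ 1.  -0.5 -0.5]
```

```bash
python3 nudge.py '[[0, 0.5, 3, 0, 0, 0], [0, 0.5, 6, 0, 0, 0], [0, 0.5, 6, 0, 0, 0]]' | sed -n 2,4p
python3 nudge.py '[[0, 0, 0.5, 0, 0, 0], [0, 0, 1, 0, 0, 0], [0, 0, 1, 0, 0, 0]]' | sed -n 2,4p
python3 - <<'E'
from h import *
g=grab("wrist"); im=ortho(g,450,650,-280,-140,11,.3); cv2.imwrite("pics/g1.png",im[...,::-1])
g=grab("side"); u=proj(g,[[560,-210,10]])[0].astype(int); im=g["p"][u[1]-40:u[1]+40,u[0]-60:u[0]+60]; cv2.imwrite("pics/g1s.png",cv2.resize(im,None,fx=5,fy=5)[...,::-1])
E
python3 go.py 564.5 -210 14.2 3.025 0.132
```

```text
eef_pos: [564.0, -210.0, 15.1]
eef_rot: [3.141, -0.133, 3.027]
wrist_force: [0.8, -0.1, 0.3]
eef_pos: [564.1, -210.1, 14.5]
eef_rot: [3.142, -0.132, 3.027]
wrist_force: [-0.1, -0.0, -1.3]
need [-0.4  0.1  0.3] [-0.     0.     0.002] clock 13.45 F [-0.3 -0.3 -0. ]
```

View pics/g1.png

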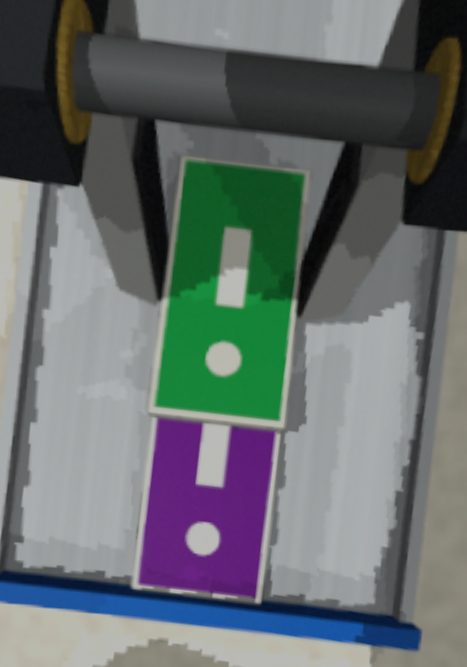

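Green lies over purple by about a third, in line with it. I'll lower until contact.

```bash
python3 nudge.py '[[0, -0.4, 0.3, 0, 0, 0], [0, -0.4, 0.6, 0, 0, 0], [0, -0.4, 0.6, 0, 0, 0]]' | sed -n 2,4p
python3 nudge.py '[[0, 0, 0.3, 0, 0, 0], [0, 0, 0.5, 0, 0, 0], [0, 0, 0.5, 0, 0, 0]]' | sed -n 2,4p
python3 nudge.py '[[0, 0, 0.3, 0, 0, 0], [0, 0, 0.5, 0, 0, 0], [0, 0, 0.5, 0, 0, 0]]' | sed -n 2,4p
```

```text
eef_pos: [564.1, -210.5, 14.2]
eef_rot: [-3.142, -0.132, 3.027]
wrist_force: [-0.4, -0.2, 2.1]
eef_pos: [564.1, -210.6, 14.1]
eef_rot: [-3.141, -0.131, 3.027]
wrist_force: [-0.8, 0.3, 6.5]
eef_pos: [564.2, -210.5, 14.0]
eef_rot: [-3.141, -0.131, 3.027]
wrist_force: [-3.1, 1.8, 9.8]
```

```bash
python3 nudge.py '[[0, 0, -0.6, 0, 0, 0], [0, 0, -0.6, 0, 0, 0], [0, 0, -0.6, 0, 0, 0], [0, 0, -0.6, 0, 0, 0], [0, 0, -0.6, 0, 0, 0]]' 62 | sed -n 2,5p
python3 nudge.py '[[0, 0, -15, 0, 0, 0], [0, 0, -50, 0, 0, 0], [0, 0, -90, 0, -0.13, 0], [0, 0, -95, 0, -0.13, 0]]' | sed -n 1,2p
python3 - <<'E'
from h import *
g=grab("wrist"); c=np.array([588.6,-213.1]); a=-.117
for col,z in(("purple",11),("green",16.2)):
    im=ortho(g,450,680,-280,-140,z,.5); blobs(im,680,-140,.5,col)
P=cloud(g).reshape(-1,3); P=P[(P[:,2]>2)&(P[:,2]<30)]; d=P[:,:2]-c; u=d@[np.cos(a),np.sin(a)]; v=d@[-np.sin(a),np.cos(a)]
for k in range(-120,40,10):
    m=(abs(v)<12)&(abs(u-k)<3); print(k,P[m,2].mean().round(1),end="; ")
E
python3 go.py 439.9 286.3 100 2.966
```

```text
eef_pos: [563.9, -210.5, 13.4]
eef_rot: [3.142, -0.132, 3.027]
wrist_force: [0.1, 0.3, -0.6]
finger_gap: 61.6
clock: 15.25
eef_pos: [578.0, -212.7, 114.2]
purple A 1553 c [ 498.  -201.7] size [np.float32(35.5), np.float32(50.4)] long yaw 3.024
green A 2503 c [ 562.  -209.5] size [np.float32(36.2), np.float32(72.3)] long yaw 3.026
-120 16.3; -110 10.0; -100 10.0; -90 10.0; -80 10.1; -70 10.2; -60 20.0; -50 18.8; -40 17.3; -30 15.9; -20 14.8; -10 13.4; 0 12.0; 10 10.7; 20 2.9; 30 3.0; need [194.  479.8  10.9] [-0.002  0.005  0.061] clock 15.3 F [ 0.9 -0.1  0.2]
```

```bash
python3 nudge.py '[[18, 45, 0, 0, 0, 0.01], [36, 90, 0, 0, 0, 0.02], [54, 135, 0, 0, 0, 0.03], [72, 180, 0, 0, 0, 0.04], [90, 225, 0, 0, 0, 0.06]]' | sed -n 1,3p
python3 nudge.py '[[17, 46, 8, 0, 0, 0], [34, 92, 16, 0, 0, 0], [51, 138, 24, 0, 0, 0], [68, 184, 32, 0, 0, 0], [84, 230, 40, 0, 0, 0]]'  | sed -n 1,3p
python3 nudge.py '[[0, 0, 0, 0, 0, 0], [0, 0, 0, 0, 0, 0]]'  | sed -n 1,3p
python3 look.py w4 380 500 220 350 7 0.5;python3 go.py 439.9 286.3 2 2.966
```

```text
clock: 15.8
eef_pos: [511.7, 23.6, 107.6]
eef_rot: [-3.141, -0.004, 2.966]
clock: 16.3
eef_pos: [469.0, 264.9, 67.5]
eef_rot: [-3.14, -0.003, 2.967]
clock: 16.5
eef_pos: [469.3, 263.5, 67.4]
eef_rot: [-3.14, -0.004, 2.969]
16.5 [469.3 263.5  67.4] [-3.14  -0.004  2.969]
orange A 2657 c [439.3 286.1] size [np.float32(36.0), np.float32(75.8)] long yaw 2.967
need [33.3 18.2 65.8] [-0.001 -0.003  0.001] clock 16.55 F [-0.1  0.2 -0.3]
```

```bash
python3 nudge.py '[[20, 10, 12, 0, 0, 0], [33.5, 18, 30, 0, 0, 0], [33.5, 18, 50, 0, 0, 0], [33.5, 18, 57, 0, 0, 0], [33.5, 18, 57, 0, 0, 0]]' | sed -n 1,3p
python3 nudge.py '[[0, 0, 0, 0, 0, 0]]'  | sed -n 1,3p
python3 go.py 439.3 286.1 3 2.967
```

```text
clock: 17.05
eef_pos: [440.2, 285.4, 10.7]
eef_rot: [-3.14, -0.003, 2.965]
clock: 17.15
eef_pos: [440.8, 286.1, 11.9]
eef_rot: [3.141, -0.001, 2.966]
need [ 1.4 -0.3  8.9] [ 0.    -0.001 -0.001] clock 17.15 F [ 0.2 -0.5  0.2]
```

```bash
python3 nudge.py '[[1, 0, 4, 0, 0, 0], [1, 0, 8, 0, 0, 0], [1, 0, 8, 0, 0, 0]]' | sed -n 1,4p
python3 nudge.py '[[0, 0, 0, 0, 0, 0], [0, 0, 0, 0, 0, 0], [0, 0, 0, 0, 0, 0], [0, 0, 0, 0, 0, 0], [0, 0, 0, 0, 0, 0]]' 30 15
python3 nudge.py '[[0, 0, -15, 0, 0, 0], [0, 0, -60, 0, 0, 0], [0, 0, -80, 0, 0, 0], [0, 0, -80, 0, 0, 0]]' | sed -n 1,2p
python3 go.py 617 -216 80 3.025
```

```text
clock: 17.45
eef_pos: [438.8, 286.6, 2.9]
eef_rot: [-3.141, -0.002, 2.967]
wrist_force: [0.8, -0.2, 0.5]
clock: 17.95
eef_pos: [439.0, 286.8, 3.2]
eef_rot: [-3.142, -0.002, 2.967]
wrist_force: [-0.4, -0.1, 1.6]
finger_gap: 39.4
finger_force: 15.0
clock: 18.35
eef_pos: [440.3, 287.5, 86.0]
need [-261.5 -465.1    5. ] [ 0.003  0.002 -0.058] clock 18.35 F [-0.   0.1 -1.5]
```

```bash
python3 nudge.py '[[-24, -43, 0, 0, 0, 0], [-48, -86, 0, 0, 0, -0.02], [-72, -129, 0, 0, 0, -0.03], [-96, -172, 0, 0, 0, -0.04], [-120, -215, 0, 0, 0, -0.058]]' | sed -n 1,3p
python3 nudge.py '[[-24, -43, 0, 0, 0, 0], [-48, -86, 0, 0, 0, 0], [-72, -129, 0, 0, 0, 0], [-96, -172, 0, 0, 0, 0], [-120, -215, 0, 0, 0, 0]]' | sed -n 1,3p
python3 go.py 614.1 -216.4 60 3.025 0.132; python3 held.py orange -3.8
```

```text
clock: 18.85
eef_pos: [519.7, 52.2, 81.8]
eef_rot: [-3.141, -0.003, 3.025]
clock: 19.35
eef_pos: [614.0, -175.3, 81.2]
eef_rot: [3.141, -0.004, 3.025]
need [ -5.  -40.9  21.1] [ 0.     0.128 -0.   ] clock 19.35 F [0.6 0.3 0.9]
x below = -(tool x), y below = -(tool y)
orange A 2677 c [ 0.2 -0.5] size [np.float32(36.0), np.float32(75.5)] long yaw 0.0
```

```bash
python3 nudge.py '[[-5, -35, 0, 0, 0.05, 0], [-5, -41, 10, 0, 0.128, 0], [-5, -41, 20, 0, 0.128, 0], [-5, -41, 21, 0, 0.128, 0], [-5, -41, 21, 0, 0.128, 0]]' | sed -n 1,3p
python3 go.py 614.1 -216.4 20 3.025 0.132
```

```text
clock: 19.9
eef_pos: [613.8, -213.7, 60.9]
eef_rot: [3.141, -0.13, 3.026]
need [-5.9 -2.7 40.5] [0.    0.002 0.001] clock 19.9 F [0.1 0.5 0.4]
```

```bash
python3 nudge.py '[[-3, -2.5, 15, 0, 0, 0], [-6, -2.5, 30, 0, 0, 0], [-6, -2.5, 40, 0, 0, 0], [-6, -2.5, 40, 0, 0, 0], [-6, -2.5, 40, 0, 0, 0]]' | sed -n 1,3p
python3 go.py 614.1 -216.4 14 3.025 0.132
```

```text
clock: 20.4
eef_pos: [614.6, -217.1, 21.1]
eef_rot: [3.142, -0.13, 3.025]
need [-0.3  0.7  7.1] [ 0.     0.002 -0.   ] clock 20.4 F [ 0.8 -0.6 -0.3]
```

```bash
python3 nudge.py '[[-0.5, 0.5, 3, 0, 0, 0], [-0.5, 0.5, 6, 0, 0, 0], [-0.5, 0.5, 6, 0, 0, 0]]' | sed -n 2,4p
python3 nudge.py '[[0, 0, 0.5, 0, 0, 0], [0, 0, 1, 0, 0, 0], [0, 0, 1, 0, 0, 0]]' | sed -n 2,4p
python3 go.py 614.1 -216.4 12.5 3.025 0.132
```

```text
eef_pos: [614.3, -216.6, 15.0]
eef_rot: [3.142, -0.13, 3.025]
wrist_force: [-0.9, 1.0, -0.0]
eef_pos: [614.3, -216.7, 14.3]
eef_rot: [-3.142, -0.13, 3.025]
wrist_force: [-0.9, -0.2, -0.1]
need [0.  0.3 1.8] [ 0.     0.002 -0.   ] clock 21.0 F [-0.9 -0.2 -0.1]
```

```bash
python3 nudge.py '[[0, 0.3, 0.5, 0, 0, 0], [0, 0.3, 1, 0, 0, 0], [0, 0.3, 1, 0, 0, 0]]' | sed -n 2,4p
python3 nudge.py '[[0, 0, 0.3, 0, 0, 0], [0, 0, 0.6, 0, 0, 0], [0, 0, 0.6, 0, 0, 0]]' | sed -n 2,4p
python3 nudge.py '[[0, 0, 0.3, 0, 0, 0], [0, 0, 0.5, 0, 0, 0], [0, 0, 0.5, 0, 0, 0]]' | sed -n 2,4p
```

```text
eef_pos: [614.2, -216.4, 13.2]
eef_rot: [3.142, -0.13, 3.025]
wrist_force: [0.5, 0.2, 0.4]
eef_pos: [614.2, -216.4, 12.7]
eef_rot: [3.142, -0.13, 3.025]
wrist_force: [-0.3, -0.1, -0.3]
eef_pos: [614.2, -216.4, 12.5]
eef_rot: [-3.141, -0.13, 3.025]
wrist_force: [-2.0, 0.5, 4.4]
```

```bash
python3 nudge.py '[[0, 0, -0.2, 0, 0, 0], [0, 0, -0.2, 0, 0, 0], [0, 0, -0.2, 0, 0, 0], [0, 0, -0.2, 0, 0, 0], [0, 0, -0.2, 0, 0, 0]]' 62 | sed -n 2,5p
python3 nudge.py '[[0, 0, -15, 0, 0, 0], [0, 0, -50, 0, 0, 0], [0, 0, -90, 0, -0.13, 0], [0, 0, -110, 0, -0.13, 0], [0, 0, -110, 0, -0.13, 0]]' | sed -n 1,2p
python3 - <<'E'
from h import *
g=grab("wrist"); c=np.array([588.6,-213.1]); a=-.117
im=ortho(g,450,720,-290,-140,11,.5); cv2.imwrite("pics/row.png",im[...,::-1])
for col,z in(("purple",11),("green",16.2),("orange",16.2)):
    im=ortho(g,450,720,-280,-140,z,.5); blobs(im,720,-140,.5,col)
P=cloud(g).reshape(-1,3); P=P[(P[:,2]>2)&(P[:,2]<30)]; d=P[:,:2]-c; u=d@[np.cos(a),np.sin(a)]; v=d@[-np.sin(a),np.cos(a)]
for k in range(-120,90,10):
    m=(abs(v)<12)&(abs(u-k)<3); print(k,P[m,2].mean().round(1),end="; ")
E
python3 go.py 440 31.5 100 3.004
```

```text
eef_pos: [614.0, -216.4, 12.2]
eef_rot: [3.142, -0.13, 3.025]
wrist_force: [0.2, -0.4, 0.3]
finger_gap: 61.8
clock: 22.9
eef_pos: [629.6, -218.6, 126.5]
purple A 1520 c [ 497.6 -201.6] size [np.float32(35.5), np.float32(49.2)] long yaw 3.022
green A 1576 c [ 550.1 -208. ] size [np.float32(35.9), np.float32(50.1)] long yaw 3.026
orange A 2572 c [ 614.6 -215.4] size [np.float32(36.5), np.float32(73.1)] long yaw 3.025
-120 15.4; -110 10.0; -100 10.0; -90 10.0; -80 10.1; -70 10.1; -60 19.8; -50 18.6; -40 17.2; -30 15.8; -20 14.7; -10 20.0; 0 18.8; 10 17.6; 20 16.4; 30 15.1; 40 13.9; 50 12.4; 60 11.0; 70 3.1; 80 3.1; need [216.8 226.1  22.8] [-0.001  0.003  0.021] clock 22.95 F [-0.2  0.4 -0.7]
```

View pics/row.png

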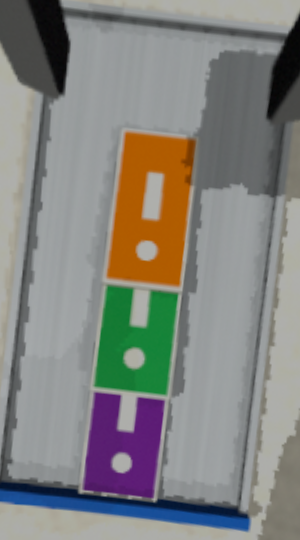

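Shingled row is good: (98,445) purple at the stop, then green, then orange, with even steps. Now the timer.

```bash
python3 nudge.py '[[34, 35, 0, 0, 0, 0], [68, 70, 0, 0, 0, 0.02], [102, 106, 0, 0, 0, 0.03], [136, 142, 0, 0, 0, 0.04], [170, 178, 0, 0, 0, 0.04]]' 84 | sed -n 1,3p
python3 nudge.py '[[23, 24, 20, 0, 0, 0], [40, 40, 50, 0, 0, 0], [40, 40, 50, 0, 0, 0], [40, 40, 50, 0, 0, 0]]' | sed -n 1,3p
cat > timer.py <<'E'
from h import *
g=grab("wrist"); print(g["s"]["eef_pos"].round(1)); P=cloud(g); F=np.where(g["d"][...,None]>0,P,np.nan).reshape(-1,3)
s=F[(abs(F[:,0]-440)<42)&(abs(F[:,1]-32)<42)&(F[:,2]>13)&(F[:,2]<22)]; rect(s,"timer")
E
python3 timer.py; python3 go.py 440 31.5 4 2.99
```

```text
clock: 23.45
eef_pos: [478.2, -20.0, 120.3]
eef_rot: [-3.141, -0.002, 2.984]
clock: 23.85
eef_pos: [446.8, 24.4, 71.0]
eef_rot: [-3.141, -0.002, 2.986]
[446.8  24.4  71. ]
timer 4495 c [440.1  30.4] size [55.5 59.8] ang 1.414 z 16.9 mn/mx [[409.0, 2.6], [468.0, 59.2]]
need [ 8.6  6.3 67.7] [-0.    -0.    -0.005] clock 23.9 F [ 0.4 -1.   0.1]
```

```bash
python3 nudge.py '[[7, 6, 20, 0, 0, 0], [7, 6, 40, 0, 0, 0], [7, 6, 55, 0, 0, 0], [7, 6, 58, 0, 0, 0], [7, 6, 58, 0, 0, 0]]' | sed -n 1,3p
python3 go.py 441.5 31 4 2.985
```

```text
clock: 24.4
eef_pos: [441.5, 30.8, 13.7]
eef_rot: [-3.142, 0.0, 2.984]
need [0.  0.2 9.7] [-0.     0.    -0.001] clock 24.4 F [-0.7  0.   0.9]
```

```bash
python3 nudge.py '[[0, 0, 4, 0, 0, 0], [0, 0, 8.5, 0, 0, 0], [0, 0, 8.5, 0, 0, 0]]' | sed -n 1,4p
python3 nudge.py '[[0, 0, 0, 0, 0, 0], [0, 0, 0, 0, 0, 0], [0, 0, 0, 0, 0, 0], [0, 0, 0, 0, 0, 0], [0, 0, 0, 0, 0, 0]]' 45 18
python3 nudge.py '[[0, 0, -15, 0, 0, 0], [0, 0, -60, 0, 0, 0], [0, 0, -105, 0, 0, 0], [0, 0, -115, 0, 0, 0], [0, 0, -115, 0, 0, 0]]' | sed -n 1,2p
python3 go.py 654.3 223.2 120 3.118
```

```text
clock: 24.7
eef_pos: [440.9, 31.3, 4.8]
eef_rot: [-3.142, -0.0, 2.985]
wrist_force: [0.2, -0.4, 0.0]
clock: 25.2
eef_pos: [441.0, 31.4, 5.0]
eef_rot: [-3.142, 0.0, 2.985]
wrist_force: [-0.6, -1.0, 2.2]
finger_gap: 55.4
finger_force: 18.0
clock: 25.7
eef_pos: [441.5, 31.4, 121.0]
need [-180.2  222.7    1.7] [ 0.     0.003 -0.133] clock 25.7 F [ 0.   0.2 -1.4]
```

```bash
python3 nudge.py '[[-30, 37, 0, 0, 0, -0.02], [-60, 74, 0, 0, 0, -0.05], [-90, 111, 0, 0, 0, -0.08], [-120, 148, 0, 0, 0, -0.11], [-150, 185, 0, 0, 0, -0.133]]' | sed -n 1,3p
python3 nudge.py '[[-15, 20, 0, 0, 0, 0], [-25, 42, 0, 0, 0, 0], [-25, 42, 0, 0, 0, 0], [-25, 42, 0, 0, 0, 0]]' | sed -n 1,3p
python3 - <<'E'
from h import *
g=grab("wrist"); print(g["s"]["eef_pos"].round(1)); P=cloud(g); F=np.where(g["d"][...,None]>0,P,np.nan).reshape(-1,3)
s=F[(abs(F[:,0]-654)<60)&(abs(F[:,1]-223)<70)&(F[:,2]>45)&(F[:,2]<54)]; rect(s,"box")
R=Ro.from_euler("xyz",g["s"]["eef_rot"]).as_matrix(); T=(F-g["s"]["eef_pos"])@R
t=T[(abs(T[:,0])<45)&(abs(T[:,1])<40)&(T[:,2]>-17)&(T[:,2]<-9)]; rect(t,"timer in tool")
E
python3 go.py 654.3 223.4 60 3.118
```

```text
clock: 26.2
eef_pos: [618.3, 192.0, 116.9]
eef_rot: [-3.141, -0.003, 3.119]
clock: 26.6
eef_pos: [643.1, 231.9, 117.1]
eef_rot: [-3.14, -0.003, 3.118]
[643.1 231.9 117.1]
box 1649 c [640.2 223.4] size [89.3 42. ] ang 1.559 z 48.8 mn/mx [[619.1, 179.1], [658.3, 267.0]]
timer in tool 7804 c [0.6 0.4] size [78.9 60.5] ang 1.562 z -11.8 mn/mx [[-27.5, -30.0], [30.0, 30.2]]
need [-11.4  -7.7  57.9] [-0.001 -0.003 -0.   ] clock 26.65 F [-0.   0.5 -1. ]
```

```bash
python3 nudge.py '[[-11, -7.5, 15, 0, 0, 0], [-11, -7.5, 35, 0, 0, 0], [-11, -7.5, 50, 0, 0, 0], [-11, -7.5, 54, 0, 0, 0], [-11, -7.5, 54, 0, 0, 0]]' | sed -n 1,3p
python3 nudge.py '[[0, 0, 0, 0, 0, 0], [0, 0, 0, 0, 0, 0]]' | sed -n 1,4p
python3 go.py 654.3 223.2 55.5 3.118
```

```text
clock: 27.15
eef_pos: [654.4, 224.0, 65.5]
eef_rot: [-3.141, -0.001, 3.118]
clock: 27.35
eef_pos: [655.1, 224.5, 67.0]
eef_rot: [3.141, 0.001, 3.118]
wrist_force: [-0.0, -0.3, -1.0]
need [ 0.8 -1.3 11.5] [ 0.     0.001 -0.   ] clock 27.35 F [-0.  -0.3 -1. ]
```

```bash
python3 nudge.py '[[0.5, -1, 4, 0, 0, 0], [0.5, -1, 8, 0, 0, 0], [0.5, -1, 10, 0, 0, 0], [0.5, -1, 10, 0, 0, 0]]' | sed -n 1,4p
python3 nudge.py '[[0, 0, 0.4, 0, 0, 0], [0, 0, 0.8, 0, 0, 0], [0, 0, 0.8, 0, 0, 0]]' | sed -n 1,4p
python3 nudge.py '[[0, 0, 0.4, 0, 0, 0], [0, 0, 0.8, 0, 0, 0], [0, 0, 0.8, 0, 0, 0]]' | sed -n 1,4p
```

```text
clock: 27.75
eef_pos: [654.1, 223.3, 55.5]
eef_rot: [-3.141, -0.001, 3.118]
wrist_force: [0.4, 0.5, -1.0]
clock: 28.05
eef_pos: [654.3, 223.4, 55.2]
eef_rot: [3.142, 0.0, 3.118]
wrist_force: [0.9, -0.3, -1.6]
clock: 28.35
eef_pos: [654.3, 223.3, 55.1]
eef_rot: [3.142, 0.0, 3.118]
wrist_force: [-3.7, -0.4, 6.5]
```

```bash
python3 nudge.py '[[0, 0, -0.6, 0, 0, 0], [0, 0, -0.6, 0, 0, 0], [0, 0, -0.6, 0, 0, 0], [0, 0, -0.6, 0, 0, 0], [0, 0, -0.6, 0, 0, 0]]' 72 | sed -n 2,5p
python3 nudge.py '[[0, 0, -15, 0, 0, 0], [0, 0, -50, 0, 0, 0], [0, 0, -80, 0, 0, 0], [0, 0, -80, 0, 0, 0]]' | sed -n 1,2p
python3 go.py 433.5 159.8 110 3.142
```

```text
eef_pos: [654.2, 223.3, 54.8]
eef_rot: [-3.142, -0.0, 3.118]
wrist_force: [0.6, 0.6, -0.8]
finger_gap: 71.6
clock: 29.25
eef_pos: [656.1, 223.9, 141.3]
need [221.3 -69.4  29.4] [ 0.002  0.008 -0.024] clock 29.25 F [-0.9  0.6  0.8]
```

```bash
python3 nudge.py '[[45, -14, 5, 0, 0, 0], [90, -28, 10, 0, 0, 0], [135, -42, 15, 0, 0, 0], [180, -56, 20, 0, 0, 0], [221, -69, 25, 0, 0, -0.024]]' 50 | sed -n 1,3p
python3 nudge.py '[[0, 0, 0, 0, 0, 0], [0, 0, 0, 0, 0, 0]]' | sed -n 1,3p
python3 - <<'E'
from h import *
g=grab("wrist"); print(g["s"]["eef_pos"].round(1)); P=cloud(g); F=np.where(g["d"][...,None]>0,P,np.nan).reshape(-1,3)
D=(abs(F[:,0]-433)<30)&(abs(F[:,1]-160)<30)
for a,b in((8,32),(33,38),(44,62)): rect(F[D&(F[:,2]>a)&(F[:,2]<b)],f"{a}-{b}")
im=ortho(g,400,470,120,200,57,.5); blobs(im,470,200,.5,"blue",60)
E
python3 go.py 433.4 159.6 75 3.142
```

```text
clock: 29.75
eef_pos: [429.6, 159.0, 110.0]
eef_rot: [3.142, 0.0, -3.141]
clock: 29.95
eef_pos: [431.9, 159.7, 110.9]
eef_rot: [3.141, 0.002, -3.142]
[431.9 159.7 110.9]
8-32 175 c [426.8 160.9] size [26.1 11.8] ang 1.459 z 22.1 mn/mx [[420.8, 147.4], [430.6, 172.5]]
33-38 199 c [433.1 159.8] size [23.4 24.2] ang 0.004 z 36.2 mn/mx [[421.6, 147.8], [443.6, 171.9]]
44-62 324 c [433.2 159.8] size [15.  16.4] ang 0.01 z 54.6 mn/mx [[425.9, 152.5], [440.2, 167.9]]
blue A 207 c [430.  159.5] size [np.float32(16.3), np.float32(16.3)] long yaw 0.785
need [-0.6 -0.3 35.9] [ 0.001  0.002 -0.   ] clock 30.0 F [-0.4  0.6 -0.1]
```

```bash
python3 nudge.py '[[-1.3, -0.1, 25, 0, 0, 0], [-1.3, -0.1, 50, 0, 0, 0], [-1.3, -0.1, 75, 0, 0, 0], [-1.3, -0.1, 92, 0, 0, 0], [-1.3, -0.1, 96, 0, 0, 0]]' | sed -n 1,3p
python3 nudge.py '[[0, 0, 0, 0, 0, 0]]' | sed -n 1,4p
python3 go.py 433.3 159.7 10 3.142
```

```text
clock: 30.5
eef_pos: [433.2, 159.5, 12.4]
eef_rot: [-3.141, -0.002, 3.142]
clock: 30.6
eef_pos: [433.6, 159.6, 13.8]
eef_rot: [-3.141, -0.0, -3.142]
wrist_force: [0.6, -0.1, 1.3]
need [0.3 0.1 3.8] [-0. -0. -0.] clock 30.6 F [ 0.6 -0.1  1.3]
```

```bash
python3 nudge.py '[[0, 0, 3, 0, 0, 0], [0, 0, 3, 0, 0, 0], [0, 0, 3, 0, 0, 0]]' | sed -n 2p
python3 nudge.py '[[0, 0, 0, 0, 0, 0], [0, 0, 0, 0, 0, 0], [0, 0, 0, 0, 0, 0], [0, 0, 0, 0, 0, 0], [0, 0, 0, 0, 0, 0]]' 18 12
python3 nudge.py '[[0, 0, -15, 0, 0, 0], [0, 0, -60, 0, 0, 0], [0, 0, -100, 0, 0, 0], [0, 0, -120, 0, 0, 0], [0, 0, -120, 0, 0, 0]]' | sed -n 1,2p
python3 go.py 651.9 128.5 130 3.142
```

```text
eef_pos: [433.4, 159.6, 11.5]
clock: 31.4
eef_pos: [433.0, 159.5, 11.0]
eef_rot: [-3.142, 0.0, -3.141]
wrist_force: [-0.8, -0.2, 1.5]
finger_gap: 25.3
finger_force: 12.0
clock: 31.9
eef_pos: [434.1, 159.8, 133.5]
need [-217.7  -31.4    4.5] [ 0.001  0.005 -0.   ] clock 31.9 F [ 0.1  0.2 -0.6]
```

```bash
python3 nudge.py '[[-44, -6, 0, 0, 0, 0], [-88, -12, 0, 0, 0, 0], [-132, -18, 0, 0, 0, 0], [-176, -25, 0, 0, 0, 0], [-217, -31, 0, 0, 0, 0]]' | sed -n 1,3p
python3 nudge.py '[[0, 0, 0, 0, 0, 0], [0, 0, 0, 0, 0, 0]]' | sed -n 1,3p
python3 - <<'E'
from h import *
g=grab("wrist"); print(g["s"]["eef_pos"].round(1)); P=cloud(g); F=np.where(g["d"][...,None]>0,P,np.nan).reshape(-1,3)
im=ortho(g,560,720,-30,290,45,.5); cv2.imwrite("pics/gap.png",im[...,::-1])
D=(F[:,0]>600)&(F[:,0]<700)
rect(F[D&(F[:,2]>40)&(F[:,2]<53)&(F[:,1]>150)],"box"); rect(F[D&(F[:,2]>40)&(F[:,2]<48)&(F[:,1]<100)],"rack")
E
python3 go.py 651.9 128.5 14 3.142
```

```text
clock: 32.4
eef_pos: [651.2, 127.9, 128.7]
eef_rot: [-3.141, -0.002, 3.142]
clock: 32.6
eef_pos: [649.3, 128.3, 128.3]
eef_rot: [-3.141, -0.003, 3.141]
[649.3 128.3 128.3]
box 2619 c [654.5 222.9] size [90.4 70.8] ang 1.551 z 48.9 mn/mx [[618.8, 177.7], [689.0, 267.2]]
rack 3645 c [649.5  33.3] size [70.  90.6] ang 0.002 z 43.7 mn/mx [[615.0, -8.8], [683.5, 77.6]]
need [-3.200e+00 -1.000e-01  1.152e+02] [-0.    -0.003 -0.   ] clock 32.65 F [-0.1 -0.6  0.1]
```

View pics/gap.png

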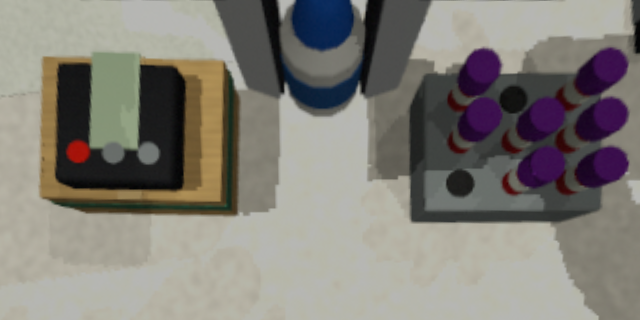

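```bash
python3 nudge.py '[[-1.5, 0, 25, 0, 0, 0], [-1.5, 0, 50, 0, 0, 0], [-1.5, 0, 75, 0, 0, 0], [-1.5, 0, 95, 0, 0, 0], [-1.5, 0, 105, 0, 0, 0]]' | sed -n 1,3p
python3 nudge.py '[[0, 0, 0, 0, 0, 0], [0, 0, 0, 0, 0, 0]]' | sed -n 1,4p
python3 go.py 651.9 128.2 12 3.142
```

```text
clock: 33.15
eef_pos: [649.7, 128.9, 24.3]
eef_rot: [-3.141, -0.002, -3.141]
clock: 33.35
eef_pos: [651.6, 128.8, 27.1]
eef_rot: [3.141, 0.001, -3.141]
wrist_force: [-0.2, -0.3, 0.4]
need [-0.3 -0.6 15.1] [0.    0.001 0.   ] clock 33.35 F [-0.2 -0.3  0.4]
```

```bash
python3 nudge.py '[[-0.3, -0.5, 5, 0, 0, 0], [-0.3, -0.5, 10, 0, 0, 0], [-0.3, -0.5, 14, 0, 0, 0], [-0.3, -0.5, 14, 0, 0, 0]]' | sed -n 1,4p
python3 nudge.py '[[0, 0, 0.4, 0, 0, 0], [0, 0, 0.8, 0, 0, 0], [0, 0, 0.8, 0, 0, 0]]' | sed -n 1,4p
python3 nudge.py '[[0, 0, 0.4, 0, 0, 0], [0, 0, 0.8, 0, 0, 0], [0, 0, 0.8, 0, 0, 0]]' | sed -n 1,4p
```

```text
clock: 33.75
eef_pos: [651.6, 128.0, 11.4]
eef_rot: [-3.142, -0.001, -3.141]
wrist_force: [-0.2, 0.7, -0.1]
clock: 34.05
eef_pos: [651.8, 128.0, 11.2]
eef_rot: [-3.142, 0.0, -3.141]
wrist_force: [1.1, -0.2, 0.2]
clock: 34.35
eef_pos: [652.0, 128.0, 11.1]
eef_rot: [3.142, 0.001, -3.141]
wrist_force: [-3.4, -0.6, 5.6]
```

Contact; release, retreat and check everything.

```bash
python3 nudge.py '[[0, 0, -0.5, 0, 0, 0], [0, 0, -0.5, 0, 0, 0], [0, 0, -0.5, 0, 0, 0], [0, 0, -0.5, 0, 0, 0]]' 46 | sed -n 2,5p
python3 nudge.py '[[0, 0, -15, 0, 0, 0], [0, 0, -50, 0, 0, 0], [0, 0, -100, 0, 0, 0], [0, 0, -150, 0, 0, 0], [0, 0, -160, 0, 0, 0]]' | sed -n 1,2p
python3 nudge.py '[[45, 0, 0, 0, 0, 0], [90, 0, 0, 0, 0, 0], [130, 0, 0, 0, 0, 0], [150, 0, 0, 0, 0, 0], [150, 0, 0, 0, 0, 0]]' | sed -n 1,2p
python3 - <<'E'
from h import *
g=grab("wrist"); print(g["s"]["eef_pos"].round(1)); P=cloud(g); F=np.where(g["d"][...,None]>0,P,np.nan).reshape(-1,3)
s=g["p"]; cv2.imwrite("pics/fin.png",s[...,::-1])
D=(F[:,0]>600)&(F[:,0]<710)
f=lambda z0,z1,y0,y1:F[D&(F[:,2]>z0)&(F[:,2]<z1)&(F[:,1]>y0)&(F[:,1]<y1)]
for n,a in dict(box=(46,53,150,300),timer=(64,72,150,300),drop=(33,38,90,165),cap=(45,62,90,165),rack=(41,47,-40,100)).items():
    s=f(*a); rect(s,n) if len(s)>5 else print(n,len(s))
E
```

```text
eef_pos: [651.7, 128.0, 10.7]
eef_rot: [3.142, -0.0, -3.141]
wrist_force: [-0.4, -0.0, 0.4]
finger_gap: 45.8
clock: 35.25
eef_pos: [653.7, 128.3, 179.0]
clock: 35.75
eef_pos: [500.2, 128.2, 171.9]
[500.2 128.2 171.9]
box 134 c [654.  183.7] size [71.3 18.7] ang 0.13 z 49.2 mn/mx [[618.8, 178.3], [689.0, 197.0]]
timer 25 c [671.9 197.6] size [11.6  3.6] ang 0.106 z 66.0 mn/mx [[666.5, 195.5], [677.5, 199.7]]
drop 46 c [642. 129.] size [17.8  5.6] ang 1.524 z 35.5 mn/mx [[639.3, 120.5], [644.9, 137.2]]
cap 0
rack 55 c [628.7  76. ] size [ 6.2 23. ] ang 1.44 z 43.4 mn/mx [[618.0, 71.5], [640.1, 78.1]]
```

View pics/fin.png

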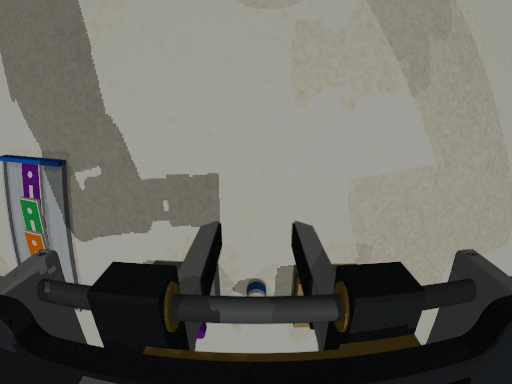

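The wrist view is blocked by the fingers. The shingled row still looks fine at (30,210), so I'll check the rest with the top camera.

Run:
```python
from h import *
g=grab("top"); P=cloud(g); F=np.where(g["d"][...,None]>0,P,np.nan).reshape(-1,3)
D=(F[:,0]>600)&(F[:,0]<710)
f=lambda z0,z1,y0,y1:F[D&(F[:,2]>z0)&(F[:,2]<z1)&(F[:,1]>y0)&(F[:,1]<y1)]
for n,a in dict(box=(46,53,150,300),timer=(63,73,150,300),drop=(30,62,90,165),rack=(41,47,-40,100)).items():
    s=f(*a); rect(s,n) if len(s)>5 else print(n,len(s))
im=ortho(g,430,730,-290,290,10,1); cv2.imwrite("pics/fintop.png",im[...,::-1])
```

```text
box 230 c [653.6 220.2] size [91.  70.4] ang 1.559 z 49.2 mn/mx [[618.7, 175.7], [688.4, 264.7]]
timer 320 c [651.6 221.8] size [56.  59.8] ang 1.555 z 67.2 mn/mx [[622.3, 194.1], [680.4, 248.5]]
drop 57 c [651.  126.3] size [23.8 25.8] ang 0.323 z 42.4 mn/mx [[639.4, 113.7], [663.2, 138.6]]
rack 322 c [648.8  31.3] size [66.7 89.4] ang 0.014 z 44.1 mn/mx [[615.5, -13.7], [681.8, 75.2]]
```

View pics/fintop.png

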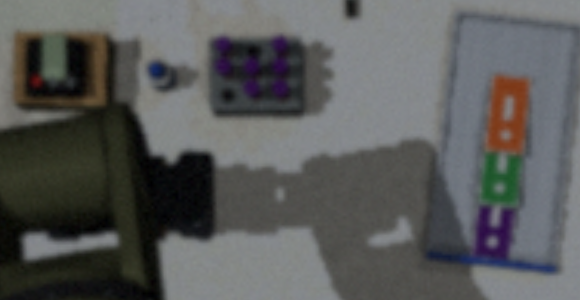

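The timer sits centred on the box at (60,65). The dropper stands midway at (160,72), and the shingled row is at (500,165). All are within about 2 mm, so I'm handing in.

```bash
python3 -c "
from cell import manip
print(manip.sign_off())"
```

```text
the job is handed in; nothing more can be done
None
```

The job is handed in at about 36 s on the robot's clock: the cards are shingled on the tray from the stop, the timer is face up in the middle of the kit box, and the dropper stands midway between rack and box, with the timer and dropper measuring within about 2 mm of target and the tub and pen left alone.

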